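# Slide the tall tool chest home against the bench upstand

## Task

The tall drawer chest stands out on the workbench; slide it back into the gap between the small-drawer cabinet and the red bin rack until its back sits flat against the bench's rear upstand. It is tall and heavy: push it slowly and low down at its base with the fingers only, so that it slides without rocking, keep off its upper part and carrying handle, and do not lift it. Leave the mug, tube, screwdriver and castings where they are, and finish clear of everything.

Things in the scene. Friction and masses are not known exactly. Their poses are not given: they have to be found in the camera images.
- chest: Base of the tall loose steel chest: block 140 deep (x), 140 wide (y), 70 high with a flat front (one deep drawer that does not open). Origin: centre of its underside, on the bench. x points to its back, so the front to push faces -x. chest_top is rigidly fixed on it, set back 40 from its front. Whole chest about 1.8 kg, friction on the bench about 0.6; pushed above about 90 high it may rock.
- chest_top: Upper part of the chest, rigid with the base, flush with its back: 100 deep, 140 wide, from 70 to 236 above the bench, five shallow drawers that do not open (lips stand out under 10), and a bar handle 90 wide along y, up to 280 above the bench over its middle. Origin: centre of its underside, 70 above and 20 behind (+x) the chest's origin. Not to be pushed or held.
- chest_back (a point): Point in the middle of the chest's rear lower edge, 70 behind the chest's origin (+x of the chest).
- chest_front (a point): Point in the middle of the front face of the chest's base, 70 in front of the chest's origin (-x of the chest) and 30 above the bench: a good height to push.
- rail: The bench's rear upstand, a fixed wooden board 1040 long (y), 28 thick, 50 high, straight along y. Origin: on its front face (towards the robot) at the bench top, about midway along the gap between cabinet and bin rack. x points away from the robot; the front face is the plane x = 0 of this frame.
- cabinet: Fixed dark steel small-drawer cabinet 100 deep (x), 190 wide (y), 226 high, its back to the upstand, on one side of the gap (left or right changes). An open tin with files (to 325 high) and a short bar stand on it. Origin: centre of its underside.
- bin_rack: Fixed grey steel rack with four red bins, 100 deep (x), 190 wide (y), 235 high, its back to the upstand, on the other side of the gap. The gap between cabinet and rack is 200 to 215 wide. Origin: centre of its underside.
- mug: White mug standing on the bench, 82 across, 92 high, handle at its +y; bystander. Origin: centre of its underside.
- tube: Short steel tube offcut standing on end, 38 across, 90 high; bystander. Origin: centre of its underside.
- screwdriver: Screwdriver 190 long lying on the bench along its own x, which lies roughly in the world's x direction; bystander. Origin: at about the middle of its length, on the bench.
- casting0: Lowest of a stack of three curved bronze plates, each about 210 long, 50 wide, 9 thick, lying on the bench; bystander. Origin: middle of its underside.
- casting1: Middle plate of the stack. Origin: middle of its underside.
- casting2: Top plate of the stack. Origin: middle of its underside.

How it is judged:
By the outcome, as a careful person would: the job done as asked, in the order asked, and still so for the second after the job is handed in, with the robot touching nothing.
It also fails if it takes over 45 s, if anything falls off the work surface, if the arm or the gripper's body presses on something with over 40 N, if the wrist force passes 120 N, or if a joint passes its speed limit or range.

## Robot

A 6-joint arm with a two-finger parallel gripper is mounted at the origin on the work surface. World frame = base frame: x ahead of the robot, y to its left, z up, the work surface at z = 0. Lengths are in m, angles in rad, forces in N, time in s.
With the tool pointing down it reaches from about 0.35 to 0.775 m from the base axis. Payload 7.3 kg.
Tool frame: the origin (TCP) lies midway between the tips of the shut fingers; the grasp point (between the pads) lies 19 mm behind it; z points along the fingers, y is the direction in which the jaws open and shut (so a half turn about z gives the same grasp; the last joint's range is limited). The gripper opens to 92 mm and grips with 3 to 60 N. Pads are 19 mm wide; open, the fingers measure 130 mm over their backs; the gripper's body (75 mm by 190 mm) begins 47 mm behind the grasp point.
Start: joints at [-1.291, 0.342, 1.524, -0, 1.275, -0.146], TCP at [0.217, -0.478, 0.227] pointing down, gripper open.
Joint ranges: [-2.53, 2.53], [-0.77, 2.02], [0.04, 2.7], [-1, 4.14], [0.28, 2.66], [-3.11, 3.11]. Speed limits (rad/s): [2.57, 2.57, 3.14, 3.14, 3.14, 3.14].

## Interface

Orientations are given as [roll, pitch, yaw] about the fixed x, y, z axes, in that order (R = Rz(yaw) Ry(pitch) Rx(roll)).
In Python, from cell import status, eyes, job gives the robot as it stands.
- The arm moves only by the tool jog_arm, never from a script. Its argument "series" is a list of rows, each a list of 3 entries, a list of its own where there are three numbers: the gripper command: -1 is shut, 1 is fully open, values between are in proportion, then the shift along the tool's x, y, z in m, then the turn, a rotation vector about the tool's x, y, z in rad. In form: [[grip, [x, y, z], [ax, ay, az]], ...]. A call has 1 to 12 rows; each row is the pose to reach, as a shift and turn from the pose commanded when the call began, along the tool's axes at that moment; what a row does not reach only later rows make up. A row lasts 1/12 s, in which the tool goes at most 41.7 mm and 7.16 degrees, less where a joint would pass 70% of its speed; a pose out of reach is approached as far as the arm can. A call with a gripper value outside its range is refused whole. The fingers move at their own pace and stop on an object; "squeeze" is the grip in N (left out, the last holds). Time passes only in rows, so rows that repeat a pose let the fingers close. It gives the time, the measured TCP pose, the force and the opening at its end, in the units of the state.
- status.observe(): the state, without advancing time (a new reading comes with each control period).
- eyes.read_camera(name): name is "side" or "top" or "wrist"; returns a dict with "img" (384x512x3 uint8, red, green, blue), "range_z" (384x512 float32, m along the optical axis (not along the pixel's ray), 0 where there is no reading), "camera_matrix" (3x3 intrinsics, pixels), "T" (4x4, takes a point from camera to world coordinates); the wrist camera has in their place "tool_from_camera" (4x4, takes a point from camera to tool coordinates, whose origin is the TCP and whose axes are the flange's). Camera axes: x right, y down, z forward; pixel columns grow to the right and rows downward; lengths in m; the calibration is good to about 2 mm. A picture is of the moment at which its call begins: read the wrist's pose just before it.
- job.hand_in(): hands the job in, once; it reports no verdict.
The state is a dict: "time": time; "qpos": joint angles; "qvel": joint speeds; "joint_efforts": joint torques, N m; "tool_pos": TCP position; "tool_rot": TCP orientation; "contact_force": force on the tool from outside, world axes, zero at the start; "torque": the same for the moment, N m; "opening": finger opening in m.
Only numpy, scipy, OpenCV 4.12 (cv2) and the standard library are available. Lean on these libraries where they do the work, as an engineer would, in place of code of your own. Each camera call takes 0.05 s, during which the arm holds its last target.

## Working session

There is one attempt and no reset: what is moved stays moved. The work goes in short steps, Python scripts to look and compute and a tool call to move; the robot and the scene stay as the last step left them, time stands still between calls to the robot, and variables do not carry over. Pictures are saved under pics/ and viewed, and the job is handed in when it is done.

Besides the shell and the picture viewer there is one more tool, called after ">>>" as a command line: name --argument value ..., lists and objects as JSON in quotes. jog_arm: Moves the arm, as the interface text tells. Its arguments: {"type":"object","properties":{"series":{"type":"array","items":{"type":"array"}},"squeeze":{"type":"number"}},"required":["series"]}

```bash
mkdir -p pics; ls
python3 - <<'E'
from cell import status, eyes
import cv2,numpy as np
s=status.observe()
for k in s: print(k,np.round(s[k],4))
for n in("side","top"):
    c=eyes.read_camera(n); cv2.imwrite(f"pics/{n}0.png",c["img"][:,:,::-1]); np.savez(f"{n}0.npz",**c)
    print(n,np.round(c["T"],3).tolist(),c["camera_matrix"].tolist())
E
```

```text
pics
time 0.0
qpos [-1.291   0.3427  1.525  -0.      1.2754 -0.146 ]
qvel [-0.0013 -0.0003 -0.0001 -0.0005 -0.0005  0.0012]
joint_efforts [ 1.00000e-03 -4.31243e+01 -2.44220e+01  7.17000e-02  5.58000e-02
 -1.00000e-04]
tool_pos [ 0.2168 -0.4777  0.2261]
tool_rot [-3.1401e+00 -2.0000e-04  4.2580e-01]
contact_force [-0.2922 -0.1026  0.2913]
torque [ 0.0699 -0.01   -0.0218]
opening 0.0918
side [[-0.96, 0.266, -0.09, 0.73], [0.281, 0.919, -0.278, 0.412], [0.008, -0.292, -0.956, 1.201], [0.0, 0.0, 0.0, 1.0]] [[439.01610944702367, 0.0, 244.35569336987479], [0.0, 439.01610944702367, 194.78448953603035], [0.0, 0.0, 1.0]]
top [[-0.026, -0.986, 0.166, 0.413], [-1.0, 0.027, 0.001, 0.061], [-0.006, -0.166, -0.986, 1.242], [0.0, 0.0, 0.0, 1.0]] [[365.4104104697372, 0.0, 257.7678258978077], [0.0, 365.4104104697372, 189.85468329133292], [0.0, 0.0, 1.0]]
```

View pics/top0.png

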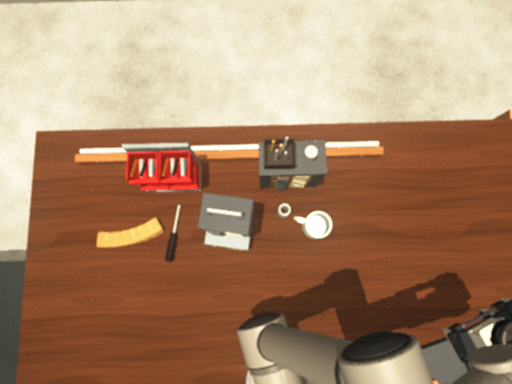

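View pics/side0.png

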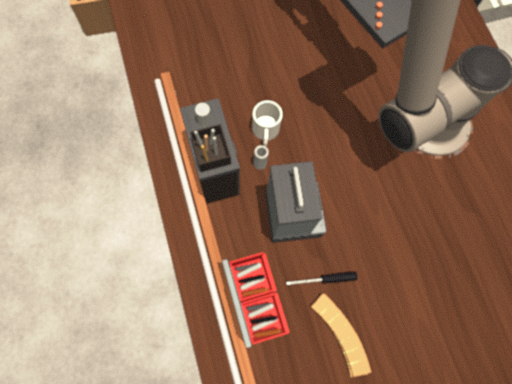

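The top view shows the red bin rack around (163,168), the cabinet at (292,165), and the chest at (228,222), slightly turned. The tube is at (284,210), the mug at (318,225), and the screwdriver at (173,232). Next I measure them from depth.

```bash
cat > h.py <<'E'
import numpy as np,cv2
def cloud(c):
    K=c["camera_matrix"];z=c["range_z"];v,u=np.mgrid[:384,:512]
    p=np.stack([(u-K[0,2])/K[0,0]*z,(v-K[1,2])/K[1,1]*z,z],-1)
    w=p@c["T"][:3,:3].T+c["T"][:3,3]; w[z<=0]=np.nan
    return w
def rect(P):
    r=cv2.minAreaRect((P[:,:2]*1000).astype(np.float32)); return np.round(cv2.boxPoints(r)).tolist(),np.round(r[1],1),round(r[2],2)
E
python3 - <<'E'
from h import *
for n in("top","side"):
    c=np.load(n+"0.npz");w=cloud(c);im=c["img"]
    print(n)
    z=w[...,2];x=w[...,0];y=w[...,1]
    m0=(x>0.33)&(x<0.9)&(abs(y)<0.7)
    for lo,hi in((.02,.06),(.06,.08),(.085,.1),(.215,.245),(.26,.29)):
        m=(m0&(z>lo)&(z<hi)).astype(np.uint8)
        k,L,st,_=cv2.connectedComponentsWithStats(m)
        for i in range(1,k):
            if st[i,4]<40: continue
            P=w[L==i]; print(lo,hi,st[i].tolist(),"c",np.round(np.median(P,0),3),*rect(P))
    b=m0&(abs(z)<.01); print("bench z",np.nanmedian(z[b]))
E
```

```text
top
0.02 0.06 [325, 141, 58, 17, 842] c [ 0.745 -0.265  0.046] [[725.0, -360.0], [777.0, -361.0], [778.0, -170.0], [725.0, -170.0]] [190.8  52.4] 89.83
0.02 0.06 [190, 144, 69, 45, 1029] c [0.746 0.174 0.045] [[626.0, 285.0], [635.0, 55.0], [787.0, 61.0], [778.0, 291.0]] [151.5 229.9] 2.23
0.02 0.06 [75, 147, 52, 17, 749] c [0.745 0.591 0.047] [[726.0, 502.0], [779.0, 501.0], [780.0, 676.0], [727.0, 676.0]] [174.3  53.5] 89.82
0.02 0.06 [166, 183, 25, 7, 53] c [0.63  0.332 0.055] [[623.0, 292.0], [647.0, 291.0], [650.0, 370.0], [626.0, 370.0]] [78.6 23.7] 87.99
0.02 0.06 [260, 183, 57, 7, 113] c [ 0.628 -0.04   0.039] [[619.0, -131.0], [632.0, -131.0], [634.0, 55.0], [620.0, 55.0]] [185.7  13.6] 89.67
0.02 0.06 [142, 184, 19, 6, 47] c [0.631 0.422 0.046] [[616.0, 387.0], [634.0, 383.0], [648.0, 445.0], [631.0, 449.0]] [63.6 17.9] 76.72
0.02 0.06 [313, 214, 15, 21, 56] c [ 0.508 -0.154  0.041] [[463.0, -142.0], [474.0, -170.0], [540.0, -145.0], [529.0, -117.0]] [70.8 30.4] 20.98
0.02 0.06 [96, 217, 66, 30, 914] c [0.478 0.493 0.027] [[427.0, 596.0], [475.0, 382.0], [537.0, 396.0], [49
[... 4337 characters left out ...]
68] c [0.528 0.16  0.235] [[460.0, 94.0], [561.0, 77.0], [585.0, 218.0], [483.0, 234.0]] [142.2 102.7] 80.63
0.215 0.245 [222, 259, 30, 89, 610] c [0.722 0.36  0.234] [[714.0, 261.0], [729.0, 261.0], [729.0, 450.0], [714.0, 450.0]] [189.3  14.9] 90.0
0.26 0.29 [195, 103, 16, 17, 213] c [ 0.68  -0.077  0.284] [[656.0, -86.0], [684.0, -104.0], [702.0, -77.0], [674.0, -59.0]] [32.5 32.7] 56.48
0.26 0.29 [190, 124, 41, 43, 335] c [0.681 0.007 0.273] [[647.0, -42.0], [722.0, -42.0], [722.0, 47.0], [647.0, 47.0]] [88.2 75.1] 89.98
0.26 0.29 [292, 166, 12, 43, 193] c [0.524 0.159 0.278] [[510.0, 110.0], [520.0, 109.0], [536.0, 202.0], [526.0, 204.0]] [95.  10.3] 80.37
bench z -0.0010063609670901696
```

```bash
cat >> h.py <<'E'
from scipy.spatial.transform import Rotation as R
def rel(p,rpy,s):
    R0=R.from_euler('xyz',s["tool_rot"]);R1=R.from_euler('xyz',rpy)
    return np.round(R0.inv().apply(np.array(p)-s["tool_pos"]),4).tolist(),np.round((R0.inv()*R1).as_rotvec(),4).tolist()
E
python3 - <<'E'
from h import *
from cell import status,eyes
s=status.observe()
print(np.round(eyes.read_camera("wrist")["tool_from_camera"],3).tolist())
for p,r in(([.30,-.34,.22],[np.pi,0,.3]),([.41,-.16,.21],[np.pi,0,.1]),([.365,.178,.20],[np.pi,-.35,-.166])): print(rel(p,r,s))
E
```

```text
[[-0.0, -0.962, -0.273, 0.074], [1.0, -0.0, -0.001, 0.0], [0.0, -0.273, 0.962, -0.159], [0.0, 0.0, 0.0, 1.0]]
([0.1327, -0.0911, 0.0063], [-0.0014, -0.0001, 0.1258])
([0.3072, -0.2096, 0.0164], [-0.0014, 0.0, 0.3258])
([0.4059, -0.536, 0.0269], [-0.1049, 0.3399, 0.5854])
```

>>> jog_arm --series '[[1,[0.04,-0.028,0.002],[0,0,0.04]],[1,[0.08,-0.056,0.004],[0,0,0.08]],[1,[0.118,-0.08,0.006],[0,0,0.12]],[1,[0.15,-0.1,0.008],[0,0,0.16]],[1,[0.183,-0.125,0.01],[0,0,0.2]],[1,[0.216,-0.148,0.012],[0,0,0.24]],[1,[0.25,-0.17,0.014],[0,0,0.28]],[1,[0.28,-0.19,0.015],[0,0,0.3]],[1,[0.307,-0.21,0.016],[0,0,0.326]],[1,[0.307,-0.21,0.016],[0,0,0.326]]]'

```text
time: 0.98
tool_pos: [0.4117, -0.1544, 0.2104]
tool_rot: [-3.139, -0.001, 0.105]
contact_force: [-1.7, -0.2, -0.2]
opening: 0.092
```

Run:
```python
from h import *
from cell import status,eyes
s=status.observe()
print(s["time"],s["tool_pos"],s["tool_rot"],s["qpos"],s["contact_force"])
for p,r in(([.40,.0,.205],[np.pi,-.3,0]),([.372,.18,.20],[np.pi,-.6,-.166])): print(rel(p,r,s))
```

```text
0.9833 [ 0.4117427  -0.15436292  0.21044492] [-3.13923740e+00 -7.36341348e-04  1.04713525e-01] [-0.53502561  0.20176461  1.76798832  0.00252672  1.17265618  0.93007575] [-1.65999652 -0.20439922 -0.22369231]
([0.0045, -0.1547, 0.0058], [-0.0181, 0.2991, 0.1036])
([-0.0046, -0.3367, 0.0112], [-0.0836, 0.5959, 0.2618])
```

>>> jog_arm --series '[[1,[0.002,-0.035,0.001],[-0.004,0.07,0.025]],[1,[0.004,-0.07,0.002],[-0.008,0.14,0.05]],[1,[0.004,-0.105,0.004],[-0.012,0.21,0.075]],[1,[0.004,-0.14,0.005],[-0.017,0.28,0.1]],[1,[0.003,-0.175,0.006],[-0.03,0.35,0.13]],[1,[0.002,-0.21,0.007],[-0.04,0.42,0.16]],[1,[0,-0.245,0.008],[-0.055,0.49,0.2]],[1,[-0.002,-0.28,0.01],[-0.07,0.55,0.23]],[1,[-0.004,-0.315,0.011],[-0.08,0.596,0.262]],[1,[-0.005,-0.337,0.011],[-0.084,0.596,0.262]],[1,[-0.005,-0.337,0.011],[-0.084,0.596,0.262]]]'

```text
time: 1.9
tool_pos: [0.3783, 0.1115, 0.1979]
tool_rot: [3.116, -0.561, -0.152]
contact_force: [0.4, -1.7, 0.5]
opening: 0.0916
```

Run:
```python
from h import *
from cell import status,eyes
s=status.observe()
print(s["time"],s["tool_pos"],s["tool_rot"],s["qpos"],s["contact_force"])
for p,r in(([.375,.18,.11],[np.pi,-.6,-.166]),([.385,.18,.03],[np.pi,-.6,-.166]),([.40,.178,.03],[np.pi,-.6,-.166])): print(rel(p,r,s))
c=eyes.read_camera("side");cv2.imwrite("pics/s1.png",c["img"][:,:,::-1])
```

```text
1.9 [0.37826364 0.11151767 0.19790573] [ 3.11555824 -0.56110223 -0.1518916 ] [ 0.2987198  -0.06734377  2.26676674 -0.55693713  0.50363007  2.461344  ] [ 0.42905718 -1.6691262   0.51683117]
([-0.0583, -0.0689, 0.0654], [0.0183, 0.0387, 0.0123])
([-0.0925, -0.0723, 0.1384], [0.0183, 0.0387, 0.0123])
([-0.0797, -0.0728, 0.1464], [0.0183, 0.0387, 0.0123])
```

View pics/s1.png

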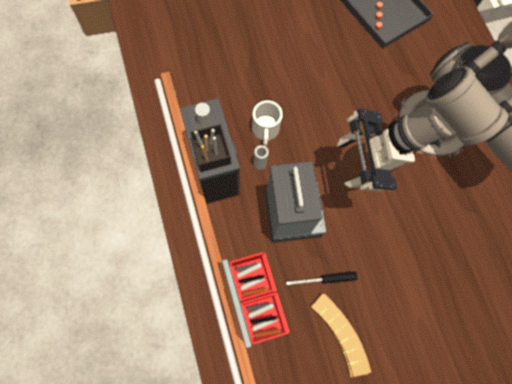

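Run:
```python
from h import *
from cell import status,eyes
s=status.observe()
for p,r in(([.375,.18,.15],[np.pi,-.43,-.166]),([.385,.18,.08],[np.pi,-.43,-.166]),([.39,.178,.03],[np.pi,-.43,-.166])): print(rel(p,r,s))
```

```text
([-0.0364, -0.066, 0.0319], [0.0172, -0.1322, 0.0058])
([-0.0653, -0.0689, 0.0963], [0.0172, -0.1322, 0.0058])
([-0.0875, -0.0687, 0.1415], [0.0172, -0.1322, 0.0058])
```

>>> jog_arm --series '[[1,[-0.018,-0.033,0.016],[0.009,-0.07,0.003]],[1,[-0.036,-0.066,0.032],[0.017,-0.132,0.006]],[1,[-0.046,-0.067,0.054],[0.017,-0.132,0.006]],[1,[-0.056,-0.068,0.075],[0.017,-0.132,0.006]],[1,[-0.065,-0.069,0.096],[0.017,-0.132,0.006]],[1,[-0.065,-0.069,0.096],[0.017,-0.132,0.006]]]'

```text
time: 2.45
tool_pos: [0.384, 0.1761, 0.0771]
tool_rot: [3.132, -0.421, -0.158]
contact_force: [-0.8, -0.1, 0.2]
opening: 0.0919
```

Run:
```python
from h import *
from cell import status,eyes
s=status.observe()
print(s["time"],s["tool_pos"],s["tool_rot"],s["qpos"],s["contact_force"])
for p,r in(([.385,.177,.03],[np.pi,-.43,-.166]),([.40,.176,.03],[np.pi,-.43,-.166])): print(rel(p,r,s))
c=eyes.read_camera("side");cv2.imwrite("pics/s2.png",c["img"][:,:,::-1])
```

```text
2.45 [0.38403171 0.17613932 0.07706913] [ 3.13169286 -0.4212831  -0.15751321] [ 0.42470884  0.28607945  2.2649714  -0.79447757  0.33284214  2.87925404] [-0.83781053 -0.09236341  0.17171993]
([-0.0185, -0.0014, 0.0433], [0.0064, 0.0087, 0.0078])
([-0.0048, -0.0029, 0.0494], [0.0064, 0.0087, 0.0078])
```

View pics/s2.png

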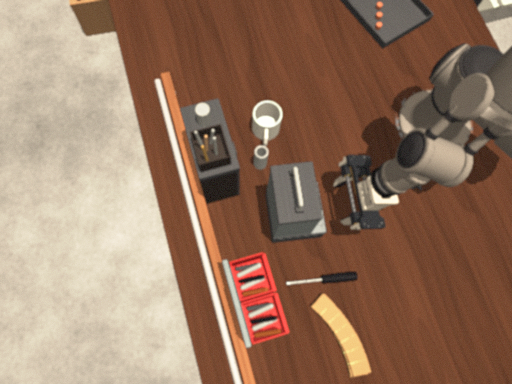

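The wrist is close to its lower limit here, with the camera on the chest side. I'll back out and turn the tool half round, so the camera faces the robot and less tilt is needed.

Run:
```python
from h import *
from cell import status,eyes
s=status.observe()
for p,r in(([.375,.15,.13],[np.pi,-.35,-.15]),([.39,.06,.20],[np.pi,-.2,-.1]),([.41,-.04,.21],[np.pi,0,0]),([.41,-.06,.21],[np.pi,0,.3]),([.41,-.06,.21],[np.pi,0,.6])): print(rel(p,r,s))
```

```text
([0.0161, 0.0279, -0.0486], [0.0122, -0.073, -0.0077])
([0.0713, 0.1149, -0.0997], [0.027, -0.2227, -0.0563])
([0.1077, 0.2105, -0.0934], [0.0425, -0.4215, -0.1575])
([0.1106, 0.2302, -0.0919], [0.1058, -0.4135, -0.453])
([0.1106, 0.2302, -0.0919], [0.1689, -0.3991, -0.7483])
```

>>> jog_arm --series '[[1,[0.01,0.014,-0.025],[0.006,-0.035,-0.004]],[1,[0.018,0.028,-0.049],[0.012,-0.073,-0.008]],[1,[0.036,0.057,-0.066],[0.017,-0.12,-0.024]],[1,[0.054,0.086,-0.083],[0.022,-0.17,-0.04]],[1,[0.071,0.115,-0.1],[0.027,-0.223,-0.056]],[1,[0.083,0.147,-0.098],[0.032,-0.29,-0.09]],[1,[0.095,0.179,-0.095],[0.037,-0.355,-0.123]],[1,[0.108,0.21,-0.093],[0.043,-0.42,-0.157]],[1,[0.11,0.22,-0.092],[0.064,-0.418,-0.257]],[1,[0.11,0.225,-0.092],[0.085,-0.416,-0.357]],[1,[0.11,0.23,-0.092],[0.106,-0.413,-0.453]],[1,[0.11,0.23,-0.092],[0.12,-0.41,-0.54]]]'

```text
time: 3.5
tool_pos: [0.4107, -0.0606, 0.2134]
tool_rot: [3.139, -0.011, 0.392]
contact_force: [-0.0, 0.5, -0.4]
opening: 0.0917
```

Run:
```python
from h import *
from cell import status,eyes
s=status.observe()
print(s["time"],s["tool_pos"],s["tool_rot"],s["qpos"],s["contact_force"])
print(rel([.41,-.07,.21],[np.pi,0,1.6],s))
```

```text
3.5 [ 0.41068616 -0.06057038  0.21343102] [ 3.13924852 -0.01119226  0.39171806] [-0.33596499  0.14651305  1.82891317  0.00622078  1.15625681  0.84064907] [-0.04010493  0.46768218 -0.39349058]
([-0.0043, 0.0084, 0.0034], [0.0088, -0.0084, -1.2083])
```

>>> jog_arm --series '[[1,[0,0,0],[0,0,-0.12]],[1,[0,0,0],[0,0,-0.24]],[1,[0,0,0],[0,0,-0.36]],[1,[0,0,0],[0,0,-0.48]],[1,[0,0,0],[0,0,-0.6]],[1,[0,0,0],[0,0,-0.72]],[1,[0,0,0],[0,0,-0.84]],[1,[0,0,0],[0,0,-0.96]],[1,[0,0,0],[0,0,-1.08]],[1,[0,0,0],[0,0,-1.2]],[1,[0,0,0],[0,0,-1.32]],[1,[0,0,0],[0,0,-1.44]]]'

```text
time: 4.5
tool_pos: [0.4101, -0.0578, 0.213]
tool_rot: [3.131, -0.0, 1.837]
contact_force: [0.2, -0.0, -0.6]
opening: 0.0915
```

>>> jog_arm --series '[[1,[0,0,0],[0,0,-0.12]],[1,[0,0,0],[0,0,-0.24]],[1,[0,0,0],[0,0,-0.36]],[1,[0,0,0],[0,0,-0.48]],[1,[0,0,0],[0,0,-0.6]],[1,[0,0,0],[0,0,-0.72]],[1,[0,0,0],[0,0,-0.84]],[1,[0,0,0],[0,0,-0.96]],[1,[0,0,0],[0,0,-1.08]],[1,[0,0,0],[0,0,-1.14]],[1,[0,0,0],[0,0,-1.14]]]'

```text
time: 5.42
tool_pos: [0.4101, -0.058, 0.2128]
tool_rot: [3.138, 0.009, 2.972]
contact_force: [0.4, 0.8, 0.7]
opening: 0.0919
```

```bash
cat >> h.py <<'E'
def rel2(p,t,yaw,s):  # camera towards robot, tilt t (fingers forward), heading yaw
    R0=R.from_euler('xyz',s["tool_rot"]);R1=R.from_euler('ZY',[yaw,np.pi-t])
    return np.round(R0.inv().apply(np.array(p)-s["tool_pos"]),4).tolist(),np.round((R0.inv()*R1).as_rotvec(),4).tolist()
E
python3 - <<'E'
from h import *
from cell import status,eyes
s=status.observe()
print(s["time"],s["tool_pos"],s["tool_rot"],s["qpos"],s["contact_force"])
for p in([.39,.06,.20],[.37,.17,.14],[.38,.178,.07],[.385,.178,.03]): print(rel2(p,.25,-.166,s))
E
```

```text
5.4167 [ 0.4100565  -0.05803457  0.21281358] [3.13768043 0.00924492 2.97234644] [-0.33031246  0.1461925   1.83115936  0.00584002  1.15574921 -1.73421286] [0.40899998 0.79800616 0.74867749]
([0.0398, 0.1129, 0.0129], [0.0035, -0.2407, -0.0037])
([0.0786, 0.2177, 0.0729], [0.0035, -0.2407, -0.0037])
([0.0707, 0.227, 0.1431], [0.0035, -0.2407, -0.0037])
([0.0661, 0.2277, 0.1831], [0.0035, -0.2407, -0.0037])
```

>>> jog_arm --series '[[1,[0.012,0.035,0.003],[0.001,-0.08,-0.001]],[1,[0.026,0.072,0.008],[0.002,-0.16,-0.002]],[1,[0.04,0.11,0.013],[0.003,-0.24,-0.004]],[1,[0.053,0.145,0.033],[0.003,-0.24,-0.004]],[1,[0.066,0.18,0.053],[0.003,-0.24,-0.004]],[1,[0.078,0.217,0.073],[0.003,-0.24,-0.004]],[1,[0.076,0.223,0.097],[0.003,-0.24,-0.004]],[1,[0.074,0.225,0.12],[0.003,-0.24,-0.004]],[1,[0.071,0.227,0.143],[0.003,-0.24,-0.004]],[1,[0.069,0.227,0.163],[0.003,-0.24,-0.004]],[1,[0.067,0.228,0.183],[0.003,-0.24,-0.004]],[1,[0.067,0.228,0.183],[0.003,-0.24,-0.004]]]'

```text
time: 6.42
tool_pos: [0.3833, 0.1766, 0.0259]
tool_rot: [-3.137, 0.242, 2.97]
contact_force: [-0.8, -0.4, 0.5]
opening: 0.0918
```

Run:
```python
from h import *
from cell import status,eyes
s=status.observe()
print(s["time"],s["tool_pos"],s["tool_rot"],s["qpos"],s["contact_force"])
n=np.array([np.cos(.166),-np.sin(.166)])
for p in([.405,.178,.03],[.415,.176,.03],[.42,.1755,.03],[.43,.174,.03]): print(rel2(p,.25,-.166,s))
c=eyes.read_camera("side");cv2.imwrite("pics/s3.png",c["img"][:,:,::-1])
```

```text
6.4167 [0.38334085 0.17661266 0.02585527] [-3.13697309  0.24193034  2.97001792] [ 0.34239744  0.41487385  2.19975465 -0.37449891  0.33946518 -0.71418861] [-0.78208092 -0.44762418  0.4891835 ]
([-0.0215, 0.0051, 0.001], [-0.006, -0.0081, -0.0054])
([-0.0314, 0.0048, 0.0035], [-0.006, -0.0081, -0.0054])
([-0.0362, 0.0052, 0.0047], [-0.006, -0.0081, -0.0054])
([-0.0461, 0.0054, 0.0071], [-0.006, -0.0081, -0.0054])
```

View pics/s3.png

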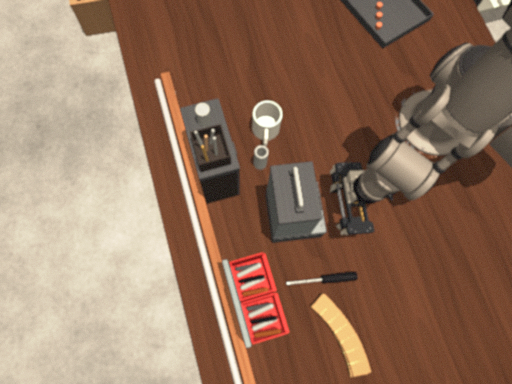

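>>> jog_arm --series '[[1,[-0.006,0.001,0],[-0.006,-0.008,-0.005]],[1,[-0.012,0.001,0],[-0.006,-0.008,-0.005]],[1,[-0.018,0.001,0.001],[-0.006,-0.008,-0.005]],[1,[-0.023,0.001,0.002],[-0.006,-0.008,-0.005]],[1,[-0.027,0.001,0.003],[-0.006,-0.008,-0.005]],[1,[-0.03,0.001,0.003],[-0.006,-0.008,-0.005]],[1,[-0.032,0.001,0.003],[-0.006,-0.008,-0.005]],[1,[-0.034,0.001,0.004],[-0.006,-0.008,-0.005]]]'

```text
time: 7.13
tool_pos: [0.4181, 0.1721, 0.0321]
tool_rot: [3.14, 0.254, 2.977]
contact_force: [-0.5, -0.9, -1.1]
opening: 0.0918
```

```bash
cat > plan.py <<'E'
from h import *
from cell import status
import sys
s=status.observe()
print(round(s["time"],2),np.round(s["tool_pos"],4),np.round(s["tool_rot"],3),np.round(s["qpos"],2),np.round(s["contact_force"],1))
for a in sys.argv[1:]:
    x,y,z,t,yaw=map(float,a.split(','))
    print(rel2([x,y,z],t,yaw,s))
E
python3 plan.py .435,.171,.03,.25,-.166 .455,.168,.03,.25,-.12
```

```text
7.13 [0.4181 0.1721 0.0321] [3.14  0.254 2.977] [ 0.3   0.43  2.14 -0.32  0.37 -0.82] [-0.5 -0.9 -1.1]
([-0.0158, 0.0017, 0.0062], [0.0014, 0.0037, 0.0009])
([-0.0354, 0.002, 0.0113], [-0.0101, 0.0037, -0.0437])
```

>>> jog_arm --series '[[1,[-0.0015,0,0.0005],[0.001,0.003,0]],[1,[-0.003,0,0.001],[0.001,0.003,0]],[1,[-0.005,0.0005,0.002],[0.001,0.003,0]],[1,[-0.007,0.0007,0.003],[0.001,0.003,0]],[1,[-0.009,0.001,0.0035],[0.001,0.003,0]],[1,[-0.011,0.0012,0.0045],[0.001,0.003,0]],[1,[-0.013,0.0014,0.005],[0.001,0.003,0]],[1,[-0.0155,0.0016,0.006],[0.001,0.003,0]],[1,[-0.018,0.0016,0.007],[0,0.003,-0.006]],[1,[-0.0205,0.0017,0.0075],[-0.002,0.003,-0.012]],[1,[-0.023,0.0018,0.008],[-0.003,0.003,-0.018]],[1,[-0.0255,0.0019,0.009],[-0.005,0.003,-0.024]]]'

```text
time: 8.13
tool_pos: [0.4402, 0.1685, 0.0282]
tool_rot: [-3.137, 0.242, 3.002]
contact_force: [-14.0, -0.1, 10.1]
opening: 0.0917
```

```bash
python3 plan.py .465,.1685,.03,.25,-.09 .475,.1665,.03,.25,-.06
cat > see.py <<'E'
from h import *
from cell import eyes
import sys
c=eyes.read_camera("side");w=cloud(c);z=w[...,2];x=w[...,0];y=w[...,1]
cv2.imwrite(f"pics/{sys.argv[1]}.png",c["img"][:,:,::-1])
for lo,hi in((.228,.245),(.27,.29)):
    m=((x>.43)&(x<.76)&(y>.07)&(y<.255)&(z>lo)&(z<hi)).astype(np.uint8)
    k,L,st,_=cv2.connectedComponentsWithStats(m)
    for i in range(1,k):
        if st[i,4]>60:
            P=w[L==i];A=np.c_[P[:,:2],np.ones(len(P))];print(st[i].tolist(),"plane",np.round(np.linalg.lstsq(A,P[:,2],rcond=None)[0],3),*rect(P))
E
python3 see.py s4
```

```text
8.13 [0.4402 0.1685 0.0282] [-3.137  0.242  3.002] [ 0.27  0.46  2.08 -0.26  0.39 -0.93] [-14.   -0.1  10.1]
([-0.0243, 0.0035, 0.0041], [-0.0166, -0.0083, -0.0484])
([-0.0342, 0.0029, 0.0065], [-0.0239, -0.0084, -0.0775])
[263, 162, 53, 64, 2357] plane [0.    0.001 0.235] [[479.0, 91.0], [580.0, 76.0], [601.0, 218.0], [499.0, 233.0]] [142.8 102.4] 81.7
[285, 168, 11, 41, 183] plane [-0.21   0.027  0.387] [[528.0, 110.0], [538.0, 109.0], [552.0, 200.0], [542.0, 202.0]] [92.4  9.9] 81.29
```

View pics/s4.png

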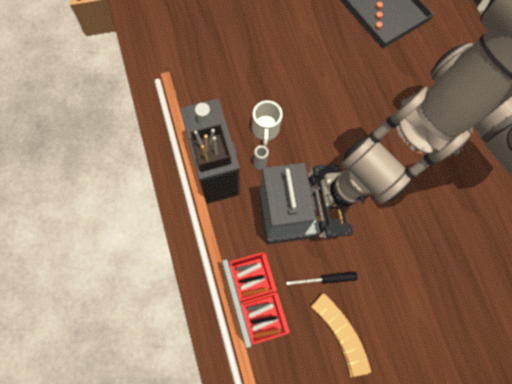

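```bash
for f in 1 2 3 4 ; do python3 - $f <<'E'
import sys,numpy as np
from h import *
from cell import status
s=status.observe()
for g in range(3):
    k=(int(sys.argv[1])-1)*3+g+1
    f=k/12
    print(k,rel2([.4402+.036*f,.1685-.0025*f,.0285+.002*f],.245,-.139+.09*f,s))
E
done
```

```text
1 ([-0.0023, 0.0001, 0.0001], [-0.006, -0.0024, -0.0078])
2 ([-0.0053, 0.0003, 0.0007], [-0.0078, -0.0024, -0.0151])
3 ([-0.0083, 0.0005, 0.0012], [-0.0096, -0.0024, -0.0224])
4 ([-0.0112, 0.0007, 0.0018], [-0.0114, -0.0024, -0.0296])
5 ([-0.0142, 0.001, 0.0024], [-0.0133, -0.0025, -0.0369])
6 ([-0.0171, 0.0012, 0.0029], [-0.0151, -0.0025, -0.0442])
7 ([-0.0201, 0.0014, 0.0035], [-0.0169, -0.0025, -0.0515])
8 ([-0.023, 0.0016, 0.004], [-0.0187, -0.0025, -0.0588])
9 ([-0.026, 0.0018, 0.0046], [-0.0205, -0.0025, -0.066])
10 ([-0.0289, 0.002, 0.0051], [-0.0223, -0.0025, -0.0733])
11 ([-0.0319, 0.0022, 0.0057], [-0.0241, -0.0025, -0.0806])
12 ([-0.0348, 0.0024, 0.0063], [-0.0259, -0.0026, -0.0879])
```

>>> jog_arm --series '[[1,[-0.0025,0.0002,0.0003],[-0.003,0,-0.007]],[1,[-0.005,0.0003,0.0007],[-0.005,0,-0.014]],[1,[-0.008,0.0005,0.0012],[-0.006,0,-0.021]],[1,[-0.011,0.0007,0.0018],[-0.008,0,-0.028]],[1,[-0.014,0.001,0.0024],[-0.01,0,-0.035]],[1,[-0.017,0.0012,0.0029],[-0.011,0,-0.042]],[1,[-0.02,0.0014,0.0035],[-0.013,0,-0.05]],[1,[-0.023,0.0016,0.004],[-0.015,0,-0.057]],[1,[-0.026,0.0018,0.0046],[-0.017,0,-0.064]],[1,[-0.029,0.002,0.0051],[-0.018,0,-0.071]],[1,[-0.032,0.0022,0.0057],[-0.02,0,-0.078]],[1,[-0.035,0.0024,0.0063],[-0.022,0,-0.085]]]'

```text
time: 9.18
tool_pos: [0.4763, 0.1661, 0.0299]
tool_rot: [-3.139, 0.241, 3.089]
contact_force: [-6.7, -1.0, -4.2]
opening: 0.0923
```

```bash
python3 see.py s5; python3 plan.py .492,.164,.03,.25,-.02 .51,.163,.03,.25,0
```

```text
[246, 167, 57, 67, 2387] plane [0.001 0.001 0.234] [[522.0, 92.0], [624.0, 86.0], [632.0, 228.0], [530.0, 234.0]] [142.2 102.6] 86.79
[318, 173, 24, 31, 144] plane [-0.158 -0.023  0.313] [[430.0, 209.0], [443.0, 135.0], [476.0, 141.0], [463.0, 215.0]] [33.8 75.4] 9.56
[327, 170, 19, 32, 152] plane [-0.045 -0.039  0.307] [[428.0, 216.0], [441.0, 143.0], [462.0, 146.0], [449.0, 220.0]] [21.2 74.7] 10.19
[269, 175, 14, 41, 185] plane [-0.103 -0.008  0.339] [[570.0, 114.0], [580.0, 114.0], [585.0, 207.0], [575.0, 208.0]] [93.8 10.1] 86.62
9.23 [0.4772 0.1662 0.0302] [-3.139  0.243  3.09 ] [ 0.23  0.49  2.01 -0.17  0.42 -1.15] [-5.5 -0.9 -4.2]
([-0.0145, -0.0014, 0.0037], [-0.0099, -0.0074, -0.0309])
([-0.032, -0.0015, 0.0081], [-0.0148, -0.0074, -0.0503])
```

View pics/s5.png

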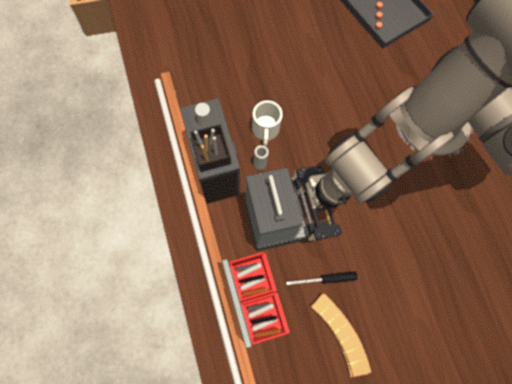

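>>> jog_arm --series '[[1,[-0.0025,0,0.0006],[-0.001,0,-0.005]],[1,[-0.0055,-0.0002,0.0013],[-0.003,0,-0.01]],[1,[-0.0085,-0.0004,0.0021],[-0.004,0,-0.015]],[1,[-0.0115,-0.0006,0.0028],[-0.005,0,-0.02]],[1,[-0.0145,-0.0008,0.0036],[-0.006,0,-0.025]],[1,[-0.0175,-0.001,0.0043],[-0.007,0,-0.03]],[1,[-0.0205,-0.0011,0.005],[-0.008,0,-0.035]],[1,[-0.0235,-0.0012,0.0058],[-0.009,0,-0.039]],[1,[-0.0265,-0.0013,0.0065],[-0.01,0,-0.042]],[1,[-0.0295,-0.0014,0.0073],[-0.011,0,-0.045]],[1,[-0.0325,-0.0015,0.008],[-0.012,0,-0.048]],[1,[-0.0355,-0.0016,0.0088],[-0.013,0,-0.05]]]'

```text
time: 10.23
tool_pos: [0.5125, 0.163, 0.0301]
tool_rot: [-3.14, 0.241, 3.141]
contact_force: [-8.4, 0.2, -1.4]
opening: 0.0918
```

```bash
python3 see.py s6; python3 plan.py .54,.163,.03,.25,0
```

```text
[230, 172, 60, 68, 2412] plane [ 0.    -0.001  0.235] [[562.0, 234.0], [562.0, 91.0], [665.0, 91.0], [665.0, 234.0]] [102.3 142.4] 0.05
[303, 175, 23, 31, 138] plane [-0.205 -0.062  0.349] [[467.0, 203.0], [479.0, 128.0], [511.0, 133.0], [499.0, 208.0]] [32.3 75.9] 8.81
[311, 172, 24, 29, 162] plane [-0.097 -0.073  0.339] [[454.0, 204.0], [478.0, 135.0], [503.0, 144.0], [480.0, 213.0]] [27.1 73. ] 18.98
[252, 180, 16, 41, 185] plane [-0.005  0.002  0.281] [[608.0, 116.0], [619.0, 116.0], [619.0, 209.0], [609.0, 209.0]] [93.8 10.3] 89.83
10.28 [0.5135 0.163  0.0303] [-3.14   0.242  3.141] [ 0.19  0.53  1.92 -0.11  0.46 -1.29] [-4.7  0.1 -4. ]
([-0.0257, 0.0, 0.0067], [-0.0013, -0.0077, -0.0003])
```

>>> jog_arm --series '[[1,[-0.0025,0,0.0006],[0,0,0]],[1,[-0.0055,0,0.0014],[0,0,0]],[1,[-0.0085,0,0.0021],[0,0,0]],[1,[-0.0115,0,0.0029],[0,0,0]],[1,[-0.0145,0,0.0036],[0,0,0]],[1,[-0.0175,0,0.0044],[0,0,0]],[1,[-0.0205,0,0.0051],[0,0,0]],[1,[-0.0235,0,0.0058],[0,0,0]],[1,[-0.0265,0,0.0066],[0,0,0]],[1,[-0.0295,0,0.0073],[0,0,0]],[1,[-0.0325,0,0.008],[0,0,0]],[1,[-0.0355,0,0.0088],[0,0,0]]]'

```text
time: 11.28
tool_pos: [0.5491, 0.1631, 0.0302]
tool_rot: [-3.14, 0.241, 3.141]
contact_force: [-8.1, -1.4, -2.3]
opening: 0.0919
```

```bash
python3 see.py s7; python3 plan.py .57,.162,.03,.25,0
```

```text
[215, 176, 59, 69, 2435] plane [ 0.    -0.001  0.235] [[599.0, 91.0], [701.0, 91.0], [701.0, 234.0], [599.0, 234.0]] [143.  102.1] 89.96
[288, 180, 22, 30, 124] plane [-0.252 -0.05   0.379] [[507.0, 203.0], [517.0, 130.0], [547.0, 134.0], [537.0, 207.0]] [30.6 73.4] 7.59
[295, 177, 24, 30, 157] plane [-0.026 -0.056  0.303] [[490.0, 202.0], [516.0, 136.0], [540.0, 146.0], [514.0, 212.0]] [26.1 71. ] 21.37
[237, 185, 15, 40, 188] plane [-0.023 -0.002  0.293] [[645.0, 117.0], [655.0, 117.0], [655.0, 210.0], [645.0, 210.0]] [92.5 10.3] 89.82
11.33 [0.55   0.1631 0.0304] [-3.14   0.242  3.141] [ 0.18  0.57  1.83 -0.09  0.51 -1.32] [-5.   0.1 -3.5]
([-0.0193, -0.0011, 0.0051], [-0.0012, -0.008, -0.0004])
```

View pics/s7.png

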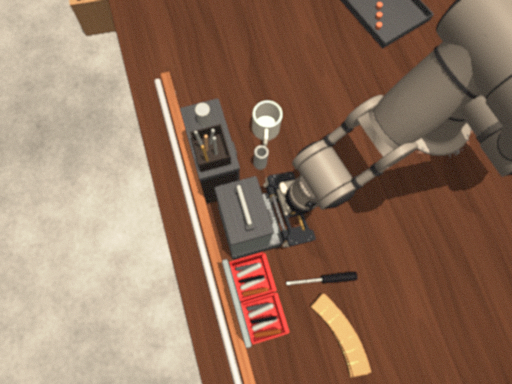

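>>> jog_arm --series '[[1,[-0.0025,0,0.0006],[0,0,0]],[1,[-0.005,0,0.0012],[0,0,0]],[1,[-0.0075,0,0.0019],[0,0,0]],[1,[-0.01,0,0.0025],[0,0,0]],[1,[-0.0125,0,0.0031],[0,0,0]],[1,[-0.0145,0,0.0036],[0,0,0]],[1,[-0.0165,0,0.0041],[0,0,0]],[1,[-0.018,0,0.0045],[0,0,0]],[1,[-0.0195,0,0.0048],[0,0,0]],[1,[-0.021,0,0.0052],[0,0,0]],[1,[-0.0222,0,0.0055],[0,0,0]],[1,[-0.0232,0,0.0058],[0,0,0]]]'

```text
time: 12.33
tool_pos: [0.573, 0.1631, 0.0302]
tool_rot: [-3.14, 0.241, 3.141]
contact_force: [-7.9, 0.8, -1.1]
opening: 0.092
```

```bash
python3 see.py s8; python3 plan.py .578,.163,.03,.25,0
```

```text
[205, 179, 59, 69, 2455] plane [-0.001  0.     0.235] [[623.0, 91.0], [725.0, 91.0], [725.0, 234.0], [623.0, 234.0]] [143.  102.2] 89.92
[278, 182, 21, 31, 117] plane [-0.178 -0.032  0.342] [[532.0, 203.0], [541.0, 129.0], [570.0, 132.0], [562.0, 206.0]] [30.  74.4] 6.73
[285, 182, 23, 28, 142] plane [-0.144 -0.101  0.376] [[517.0, 203.0], [544.0, 141.0], [565.0, 150.0], [537.0, 212.0]] [22.4 68.2] 23.94
[226, 188, 15, 40, 186] plane [-0.062  0.007  0.319] [[669.0, 117.0], [679.0, 117.0], [679.0, 209.0], [669.0, 209.0]] [92.2  9.8] 89.9
12.38 [0.5732 0.1631 0.0303] [-3.14   0.241  3.141] [ 0.17  0.6   1.77 -0.08  0.54 -1.33] [-6.7  0.9 -2.4]
([-0.0046, -0.0001, 0.0014], [-0.0013, -0.009, -0.0004])
```

Back at 0.725 and rail at about 0.729, so 3–4 mm remain. I'll creep in and watch the force.

>>> jog_arm --series '[[1,[-0.0008,0,0.0002],[0,0,0]],[1,[-0.0016,0,0.0004],[0,0,0]],[1,[-0.0024,0,0.0006],[0,0,0]],[1,[-0.0032,0,0.0008],[0,0,0]],[1,[-0.0036,0,0.0009],[0,0,0]]]'

```text
time: 12.8
tool_pos: [0.5767, 0.1632, 0.0303]
tool_rot: [-3.14, 0.241, 3.141]
contact_force: [-8.0, -0.1, -1.8]
opening: 0.092
```

>>> jog_arm --series '[[1,[-0.0004,0,0.0001],[0,0,0]],[1,[-0.0008,0,0.0002],[0,0,0]]]'

```text
time: 12.97
tool_pos: [0.5774, 0.1632, 0.0302]
tool_rot: [-3.14, 0.24, 3.141]
contact_force: [-8.1, 0.5, -1.2]
opening: 0.0915
```

```bash
python3 see.py s9; python3 plan.py
```

```text
[203, 179, 59, 69, 2453] plane [0.001 0.001 0.235] [[627.0, 91.0], [729.0, 91.0], [729.0, 234.0], [627.0, 234.0]] [142.7 102.1] 89.96
[276, 188, 21, 25, 105] plane [-0.215 -0.054  0.366] [[536.0, 202.0], [558.0, 138.0], [579.0, 145.0], [557.0, 209.0]] [21.8 68.2] 18.8
[283, 181, 22, 32, 146] plane [-0.102 -0.092  0.351] [[522.0, 206.0], [547.0, 138.0], [568.0, 146.0], [543.0, 213.0]] [22.3 71.6] 19.83
[224, 188, 15, 41, 188] plane [-0.117  0.003  0.357] [[673.0, 116.0], [683.0, 116.0], [683.0, 209.0], [674.0, 209.0]] [92.8  9.9] 89.84
13.02 [0.5775 0.1631 0.0303] [-3.14   0.241  3.141] [ 0.17  0.6   1.75 -0.08  0.55 -1.34] [-7.8 -0.5 -2.1]
```

>>> jog_arm --series '[[1,[-0.0004,0,0.0001],[0,0,0]],[1,[-0.0008,0,0.0002],[0,0,0]],[1,[-0.0012,0,0.0003],[0,0,0]]]'

```text
time: 13.27
tool_pos: [0.5783, 0.1632, 0.0302]
tool_rot: [-3.14, 0.24, 3.141]
contact_force: [-10.5, 0.4, -0.1]
opening: 0.0919
```

>>> jog_arm --series '[[1,[-0.0003,0,0.0001],[0,0,0]],[1,[-0.0006,0,0.0002],[0,0,0]]]'

```text
time: 13.43
tool_pos: [0.5784, 0.1631, 0.0301]
tool_rot: [-3.14, 0.239, 3.141]
contact_force: [-12.2, 0.6, 2.3]
opening: 0.0916
```

>>> jog_arm --series '[[1,[-0.0004,0,0.0001],[0,0,0]],[1,[-0.0008,0,0.0002],[0,0,0]],[1,[-0.0012,0,0.0003],[0,0,0]]]'

```text
time: 13.68
tool_pos: [0.5785, 0.1632, 0.03]
tool_rot: [-3.14, 0.237, 3.141]
contact_force: [-17.6, -0.3, 5.6]
opening: 0.0917
```

>>> jog_arm --series '[[1,[-0.0004,0,0.0001],[0,0,0]],[1,[-0.0008,0,0.0002],[0,0,0]],[1,[-0.0012,0,0.0003],[0,0,0]]]'

```text
time: 13.93
tool_pos: [0.5787, 0.1631, 0.0299]
tool_rot: [-3.14, 0.235, 3.141]
contact_force: [-21.8, -0.2, 10.4]
opening: 0.0922
```

```bash
python3 see.py s10; python3 plan.py .565,.163,.03,.24,0 .50,.163,.04,.24,0 .45,.12,.12,.24,0 .42,.06,.20,.1,0
```

```text
[203, 179, 59, 70, 2452] plane [0.003 0.001 0.233] [[628.0, 234.0], [628.0, 91.0], [731.0, 91.0], [730.0, 234.0]] [102.2 142.9] 0.19
[275, 183, 21, 31, 117] plane [-0.211 -0.071  0.368] [[540.0, 202.0], [548.0, 130.0], [577.0, 133.0], [569.0, 206.0]] [29.1 73.1] 6.61
[282, 182, 22, 31, 148] plane [-0.16  -0.109  0.386] [[525.0, 205.0], [549.0, 138.0], [572.0, 147.0], [548.0, 213.0]] [24.5 70.7] 20.48
[224, 188, 15, 41, 191] plane [-0.107 -0.005  0.351] [[674.0, 116.0], [684.0, 116.0], [684.0, 210.0], [674.0, 210.0]] [94.2  9.9] 89.89
13.98 [0.5786 0.1631 0.0299] [-3.14   0.235  3.141] [ 0.17  0.6   1.75 -0.08  0.56 -1.34] [-20.5  -0.5   8.4]
([0.0133, -0.0001, -0.0032], [-0.002, -0.0055, -0.0001])
([0.0741, -0.0002, -0.0281], [-0.002, -0.0055, -0.0001])
([0.1042, -0.0434, -0.1174], [-0.002, -0.0055, -0.0001])
([0.1148, -0.1036, -0.2021], [-0.002, 0.1345, -0.0002])
```

Stalled at the upstand with force rising to about 20 N, so it is seated. Now I retreat straight back, then up.

>>> jog_arm --series '[[1,[0.002,0,-0.0005],[0,0,0]],[1,[0.005,0,-0.001],[0,0,0]],[1,[0.01,0,-0.002],[0,0,0]],[1,[0.02,0,-0.005],[0,0,0]],[1,[0.035,0,-0.01],[0,0,0]],[1,[0.055,0,-0.018],[0,0,0]],[1,[0.074,0,-0.028],[0,0,0]],[1,[0.085,-0.015,-0.055],[0,0,0]],[1,[0.095,-0.03,-0.085],[0,0,0]],[1,[0.104,-0.043,-0.117],[0,0,0]],[1,[0.11,-0.06,-0.145],[0,0.03,0]],[1,[0.112,-0.08,-0.175],[0,0.08,0]]]'

```text
time: 14.98
tool_pos: [0.4315, 0.0836, 0.1755]
tool_rot: [3.141, 0.168, -3.141]
contact_force: [0.4, -0.9, -0.2]
opening: 0.0917
```

>>> jog_arm --series '[[1,[0.005,-0.03,-0.015],[0,0.03,0]],[1,[0.01,-0.06,-0.03],[0,0.06,0]],[1,[0.01,-0.09,-0.04],[0,0.06,0]],[1,[0.01,-0.12,-0.04],[0,0.06,0]],[1,[0.01,-0.15,-0.04],[0,0.06,0]],[1,[0.01,-0.18,-0.04],[0,0.06,0]],[1,[0.01,-0.2,-0.04],[0,0.06,0]],[1,[0.01,-0.2,-0.04],[0,0.06,0]],[1,[0.01,-0.2,-0.04],[0,0.06,0]]]'

```text
time: 15.73
tool_pos: [0.4174, -0.1173, 0.2123]
tool_rot: [3.141, 0.111, 3.138]
contact_force: [-0.0, 0.6, 0.5]
opening: 0.092
```

```bash
python3 plan.py; python3 see.py s11
python3 - <<'E'
from h import *
from cell import eyes
c=eyes.read_camera("top");cv2.imwrite("pics/t11.png",c["img"][:,:,::-1]);w=cloud(c);z=w[...,2];x=w[...,0];y=w[...,1]
for n,(a,b,e,f,lo,hi) in dict(chest=(.5,.76,.07,.255,.23,.245),rackback=(.6,.76,.25,.46,.228,.245),base=(.55,.63,.07,.255,.06,.08),mug=(.42,.6,-.2,-.06,.085,.1),tube=(.5,.6,-.06,.02,.085,.1),cast=(.4,.6,.38,.65,.02,.06),scr=(.36,.6,.3,.38,.015,.06)).items():
    P=w[(x>a)&(x<b)&(y>e)&(y<f)&(z>lo)&(z<hi)]
    if len(P)>5: print(n,len(P),np.round(np.median(P,0),3),*rect(P))
E
```

```text
15.73 [ 0.4174 -0.1173  0.2123] [3.141 0.111 3.138] [-0.49  0.13  1.86  0.06  1.06 -2.08] [-0.   0.6  0.5]
[203, 179, 59, 70, 2458] plane [ 0.001 -0.001  0.235] [[628.0, 92.0], [730.0, 92.0], [730.0, 234.0], [629.0, 234.0]] [142.3 101.9] 89.83
[224, 188, 15, 42, 189] plane [-0.068 -0.004  0.325] [[674.0, 211.0], [674.0, 117.0], [684.0, 117.0], [684.0, 211.0]] [ 9.9 93.9] 0.0
chest 1590 [0.67  0.162 0.236] [[625.0, 91.0], [727.0, 91.0], [728.0, 233.0], [626.0, 234.0]] [142.4 102.3] 89.76
rackback 293 [0.72  0.355 0.234] [[711.0, 447.0], [712.0, 261.0], [728.0, 261.0], [728.0, 447.0]] [ 16.3 186.7] 0.08
base 534 [0.605 0.16  0.07 ] [[585.0, 91.0], [629.0, 91.0], [629.0, 232.0], [585.0, 232.0]] [140.3  43.3] 89.93
mug 135 [ 0.494 -0.128  0.091] [[454.0, -161.0], [533.0, -163.0], [535.0, -84.0], [456.0, -82.0]] [79.5 78.7] 88.48
tube 48 [ 0.543 -0.019  0.089] [[526.0, -34.0], [562.0, -36.0], [563.0, -4.0], [527.0, -2.0]] [31.9 35.4] 88.16
cast 917 [0.478 0.493 0.027] [[425.0, 595.0], [478.0, 382.0], [538.0, 396.0], [485.0, 610.0]] [ 61.9 220. ] 13.81
scr 232 [0.441 0.354 0.023] [[388.0, 353.0], [572.0, 320.0], [577.0, 345.0], [393.0, 377.0]] [ 25.  186.8] 79.97
```

View pics/t11.png

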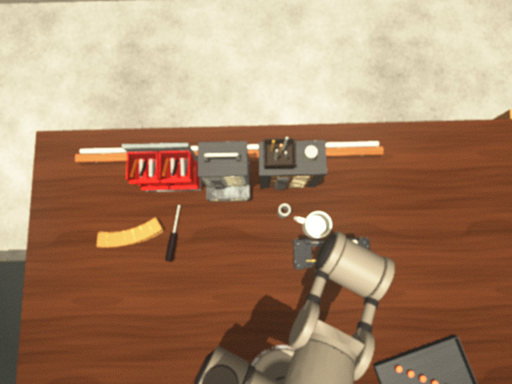

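View pics/s11.png

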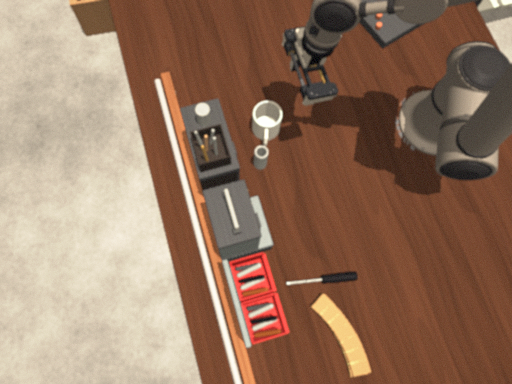

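The chest at (225,172) sits flush at the upstand between rack and cabinet. The bystanders haven't moved, and the gripper is well above the bench.

```bash
python3 -c "
from cell import job,status
s=status.observe();print(s['qvel'],s['contact_force']);print(job.hand_in())"
```

```text
[ 0.01593111 -0.00259552  0.00253144 -0.00181537  0.00048884 -0.0037007 ] [0.11857133 0.29439568 0.02835317]
the job is handed in; nothing more can be done
None
```

The chest is back in the gap with its back against the rear upstand, and the job is handed in at about 16 s of the 45 s allowed. No verdict was reported.

- **Push:** I pushed with the two open fingertips at the base, about 30 mm up. The speed was about 35 mm/s, slowing to a creep at the end. The chest was turned about 9.5° at the start and I straightened it on the way. Its top stayed level in every view, and the highest push force recorded was about 24 N.
- **Seating:** At the upstand the fingers stalled and the force rose from 8 N to about 22 N. The two cameras put the chest's back at x = 0.728 m (top) and 0.730 m (side). In those same views the upstand, taken from the backs of the rack and cabinet, is at about 0.728 m and 0.729 m. That agrees within the 2 mm calibration.
- **Position:** The chest's yaw is within about 0.3° of square. It stands at y = 0.162 m in the gap from 0.059 to 0.261 m, with roughly 30 mm free on each side.
- **Bystanders:** The mug, tube and castings measured within about 2 mm of where they began. The screwdriver also looks unmoved, but the crops I compared differed, so that check is weaker.
- **Arm:** It finished clear, with the fingertips about 0.21 m up and the contact force near zero.

My first approach came close to a wrist joint limit. I backed out before touching anything and turned the gripper half round, which cost about 3 s.

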